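# Put the cooking things back in rack, crate and tray

## Robot

A 7-joint arm with a two-finger parallel gripper is mounted at the origin on a cart in front of the work surface, level with it; the furniture and walls round the work are solid. World frame = base frame: x ahead of the robot, y to its left, z up, the work surface at z = 0. Lengths are in m, angles in rad, forces in N, time in s.
With the tool pointing down it reaches from about 0.35 to 0.9 m from the base axis. Payload 19.9 kg.
Tool frame: the origin (TCP) lies midway between the tips of the shut fingers; the grasp point (between the pads) lies 19 mm behind it; z points along the fingers, y is the line along which they close (so a half turn about z gives the same grasp; the last joint's range is limited). The gripper opens to 85 mm and grips with 20 to 120 N. Pads are 22 mm wide; open, the fingers measure 114 mm over their backs; the gripper's body (76 mm by 85 mm) begins 54 mm behind the grasp point. The pads swing forward as they close: fully open they stand 13 mm farther back than shut.
Start: joints at [1.214, 0.417, -0.01, 1.614, 0.005, 1.111, -0.053], TCP at [0.194, -0.594, 0.231] pointing down, gripper open.
Joint ranges: [-2.81, 2.81], [-0.39, 2.02], [-1.27, 1.25], [0.06, 2.57], [-1.19, 4.33], [0.19, 2], [-2.82, 2.82]. Speed limits (rad/s): [1.89, 1.89, 2.39, 2.39, 3.01, 3.01, 3.01].

## Interface

Orientations are given as [roll, pitch, yaw] about the fixed x, y, z axes, in that order (R = Rz(yaw) Ry(pitch) Rx(roll)).
In Python, from plant import r, imaging gives the robot as it stands.
- The arm moves only by the tool send_rows, never from a script. Its argument "rows" is a list of rows, each a list of 3 entries, a list of its own where there are three numbers: the opening, from 0 (shut) to 1 (fully open), then the shift along the tool's x, y, z in m, then the turn, a rotation vector about the tool's x, y, z in units of 5 degrees (1.0 is 5 degrees). A call has 1 to 12 rows; each row is the pose to reach, as a shift and turn from the pose commanded when the call began, along the tool's axes at that moment; what a row does not reach only later rows make up. A row lasts 1/12 s, in which the tool goes at most 41.7 mm and 7.16 degrees, less where a joint would pass 70% of its speed; a pose out of reach is approached as far as the arm can. A call with a gripper value outside its range is refused whole. The fingers move at their own pace and stop on an object; "squeeze" is the grip in N (left out, the last holds). Time passes only in rows, so rows that repeat a pose let the fingers close. It gives the time, the measured TCP pose, the force, the opening and the grip force at its end, in the units of the state.
- r.get_state(): the state, without advancing time (a new reading comes with each control period).
- imaging.snapshot(name): name is "scene" or "top" or "wrist"; returns the picture (420x560x3 uint8, red, green, blue); there is no depth.
- imaging.get_calibration(name): a dict with "fov_y" (degrees; the focal length in pixels is half the picture's height over the tangent of half this angle, whatever the lens; pixels are square), "cx", "cy" (the principal point, pixels), "R" (3x3) and "t" (3): a world point X has camera coordinates R X + t. Camera axes: x right, y down, z forward; pixel columns grow to the right and rows downward; lengths in m; the calibration is good to about 2 mm. A picture is of the moment at which its call begins: read the wrist's pose just before it. get_calibration takes no time and is no camera call; for the wrist camera it gives the pose at the moment of the call.
- r.job_done(): hands the job in; it is judged then, once.
The state is a dict: "clock": time; "joints": joint angles; "dq": joint speeds; "effort": joint torques, N m; "position": TCP position; "eef_rot": TCP orientation; "ft_force": force on the tool from outside, world axes, zero at the start; "wrist_torque": the same for the moment, N m; "width": finger opening in m; "finger_force": force on a finger pad.
Only numpy, scipy, OpenCV 4.12 (cv2) and the standard library are available. Lean on these libraries where they do the work, as an engineer would, in place of code of your own. Each camera call takes 0.05 s, during which the arm holds its last target. There are 200 camera calls.

## Task

Clear up after cooking: stand the pepper mill and the spice jar upright in the spice rack, each in the free bay that suits its width (mill in the wide bay, jar in the free narrow one), put the garlic beside the lemon in the shallow slatted produce crate, and lay the peeler flat, lengthwise, in the utensil tray. Do not knock over the mill, the jar or the salt shaker; the salt shaker stays standing in its bay of the rack and the lemon stays in the crate.

Things in the scene. Friction and masses are not known exactly. Their poses are not given: they have to be found in the camera images.
- mill: Tall turned dark-brown wooden pepper mill with a small steel button on top, loose, upright: 58 mm across at its foot, 170 mm high; waisted body up to 122 mm, then a rounded head 48 mm across, centred 140 mm up, where it can be gripped. Origin: centre of its underside; z up.
- spice_jar: Slim round glass spice jar with a black screw cap and a green label, loose, upright: 40 mm diameter, 105 mm high. Origin: centre of its underside; z up.
- garlic: White garlic bulb, loose: 60 x 57 mm across, 58 mm high, flat underneath, widest about 25 mm up. Origin: centre of its underside; z up at the start. (The oven fills y < -0.22 m beyond x = 0.52 m, its bar handle y < -0.25 m at x = 0.48 m, 265 mm up; a wall shelf hangs 0.52 m up beyond x = 0.74 m.)
- lemon: Yellow lemon, loose, lying on its side: 72 mm long (along its x axis), 57 mm across, 58 mm high. It already lies in the +y half of the produce crate, roughly lengthwise, and belongs there; it can roll if pushed. Origin: at its underside below its middle, as it lies at the start; z up at the start.
- peeler: Vegetable peeler with a dark green handle and a short steel blade, loose, lying flat: 170 mm long (along its x axis), 25 mm wide (y), 17 mm thick. Origin: centre of its underside, midway along its length; z up.
- spice_rack: Dark wooden rack, fixed, 210 mm long (its y), 90 mm deep (x), open on top. Origin: centre of underside; things stand on its board at z = 10 mm. Front and back rails and dividers reach 47 mm up, end boards 60. Bays, all 77 mm deep in x: wide, 76 mm, centre y = -61.5 mm; middle, 55 mm, y = +10.5, taken by the salt shaker; free narrow, 55 mm, y = +71.5. Only the wide bay takes the mill.
- salt_shaker: Round salt shaker with white salt and a grey domed top, loose, 44 mm diameter, 90 mm high; it stands in the rack's middle bay and belongs there. Origin: centre of its underside; z up.
- produce_crate: Shallow pale slatted wooden crate, fixed for the episode: 206 mm long (along its y axis), 96 mm wide (x), rim 28 mm high; inside 194 x 86 mm, floor 8 mm above its underside. Origin: centre of its underside. The lemon lies in its +y half; the other half, centred at y = -48 mm, is free.
- utensil_tray: Shallow plywood utensil tray with a grey liner, empty at the start, fixed for the episode: 206 mm long (along its y axis), 98 mm wide (x), rim 18 mm high; inside 194 x 86 mm, floor 5 mm above its underside. Origin: centre of its underside.

How it is judged:
By the outcome, as a careful person would: the job done as asked, in the order asked, and still so for the second after the job is handed in, with the robot touching nothing.
It also fails if it takes over 120 s, if anything falls off the work surface, if the arm or the gripper's body presses on something with over 40 N, if the wrist force passes 120 N, or if a joint passes its speed limit or range.

## Working session

There is one attempt and no reset: what is moved stays moved. The work goes in short steps, Python scripts to look and compute and a tool call to move; the robot and the scene stay as the last step left them, time stands still between calls to the robot, and variables do not carry over. Pictures are saved under pics/ and viewed, at most 15 in all, crops included, and the job is handed in when it is done.

Besides the shell and the picture viewer there is one more tool, called after "Request:" as name(argument=value, ...) on one line, values as JSON. send_rows: Moves the arm, as the interface text tells. Its arguments: {"type":"object","properties":{"rows":{"type":"array","items":{"type":"array"}},"squeeze":{"type":"number"}},"required":["rows"]}

```bash
ls; mkdir -p pics; python3 - <<'E'
from plant import r, imaging
import cv2,numpy as np
for n in ["scene","top"]:
    im=imaging.snapshot(n); cv2.imwrite(f"pics/{n}0.png",im[:,:,::-1])
    np.save(f"pics/{n}0.npy",im)
for n in ["scene","top","wrist"]: print(n,imaging.get_calibration(n))
print(r.get_state())
E
```

```text
pics
scene {'fov_y': 49.836068257911954, 'cx': 280.6416516793779, 'cy': 213.79944322996923, 'R': array([[-0.63247564, -0.77445374,  0.01399887],
       [-0.51133761,  0.40388418, -0.75855878],
       [ 0.58181476, -0.4869281 , -0.65145422]]), 't': array([0.38062185, 0.24150702, 0.82307732])}
top {'fov_y': 57.168714052027966, 'cx': 278.5263141631163, 'cy': 205.82908733933593, 'R': array([[ 0.0060789 , -0.99997542,  0.00349433],
       [-0.99600704, -0.00636595, -0.08904743],
       [ 0.08906748, -0.00293906, -0.99602126]]), 't': array([0.09860844, 0.51612305, 0.83711353])}
wrist {'fov_y': 70.65670320596499, 'cx': 280.06243362273113, 'cy': 207.92054020001794, 'R': array([[ 0.31070334, -0.95050605, -0.00129575],
       [-0.91718777, -0.30016941,  0.26203992],
       [-0.24945948, -0.08022824, -0.96505616]]), 't': array([-0.6237316 , -0.03500998,  0.37803862])}
{'clock': 0.1, 'joints': array([ 1.21450091,  0.41790449, -0.01032119,  1.61412408,  0.00468622,
        1.11070669, -0.0529933 ]), 'dq': array([ 1.17774645e-03, -1.95511989e-03, -8.74711323e-04, -1.06786786e-03,
        1.93894296e-04,  8.42991787e-05, -5.97132582e-04]), 'effort': array([ 3.52705225e-03, -8.65813780e+01,  6.81598317e-01, -4.35635591e+01,
        1.93386257e-02,  4.86978883e-03,  2.18730961e-04]), 'position': array([ 0.19341912, -0.59398024,  0.23072461]), 'eef_rot': array([-3.14047615e+00,  6.70657261e-05,  3.14820682e-01]), 'ft_force': array([-0.79141106, -1.23790246,  0.51804461]), 'wrist_torque': array([ 0.02899149, -0.00603341, -0.01218947]), 'finger_force': 0.0, 'width': 0.08577199187594425}
```

View pics/scene0.png

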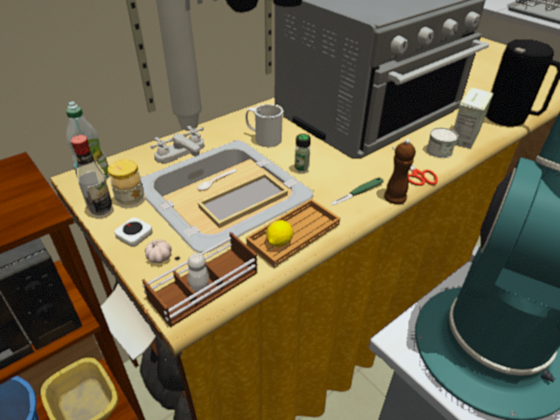

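View pics/top0.png

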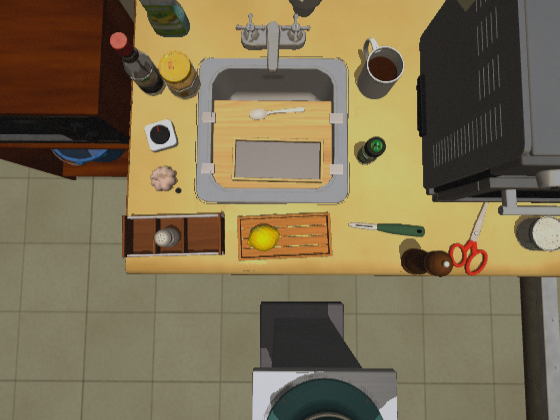

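The scene view shows the rack (200,275), garlic (158,251), crate with lemon (290,232), tray on the sink board (243,198), jar (302,153), peeler (358,191) and mill (400,172). I'll enlarge both views to pick points.

```bash
python3 - <<'E'
import cv2,numpy as np
def crop(n,x0,y0,w,h,s,out,step=20):
    im=np.load(f"pics/{n}0.npy")[y0:y0+h,x0:x0+w,::-1]
    im=cv2.resize(im,None,fx=s,fy=s,interpolation=cv2.INTER_CUBIC)
    for x in range((x0+step-1)//step*step,x0+w,step):
        cv2.line(im,(int((x-x0+.5)*s),0),(int((x-x0+.5)*s),5),(255,0,255),1); cv2.putText(im,str(x),(int((x-x0)*s)-8,15),0,.35,(255,0,255),1)
    for y in range((y0+step-1)//step*step,y0+h,step):
        cv2.line(im,(0,int((y-y0+.5)*s)),(5,int((y-y0+.5)*s)),(255,0,255),1); cv2.putText(im,str(y),(7,int((y-y0)*s)+5),0,.35,(255,0,255),1)
    cv2.imwrite(out,im)
crop("top",115,130,200,135,4,"pics/topL.png")
crop("top",315,120,150,160,3.7,"pics/topR.png")
crop("scene",135,165,210,155,3.8,"pics/scL.png")
crop("scene",285,125,150,90,5,"pics/scR.png")
E
```

```text
(no output)
```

View pics/topL.png

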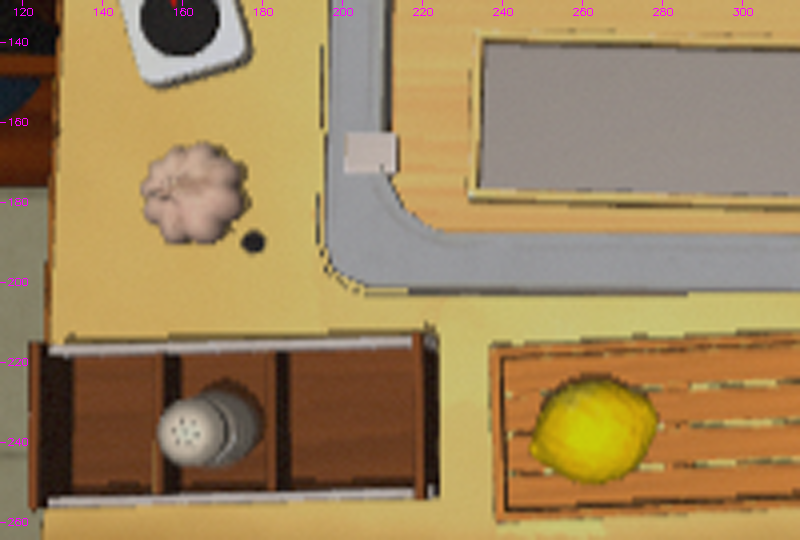

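View pics/topR.png

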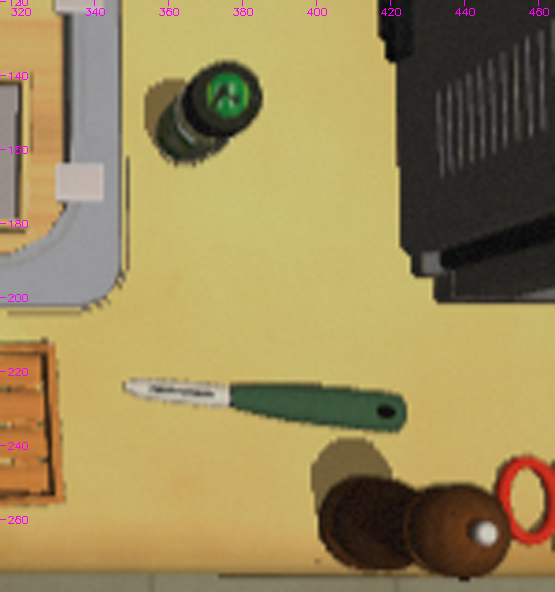

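View pics/scL.png

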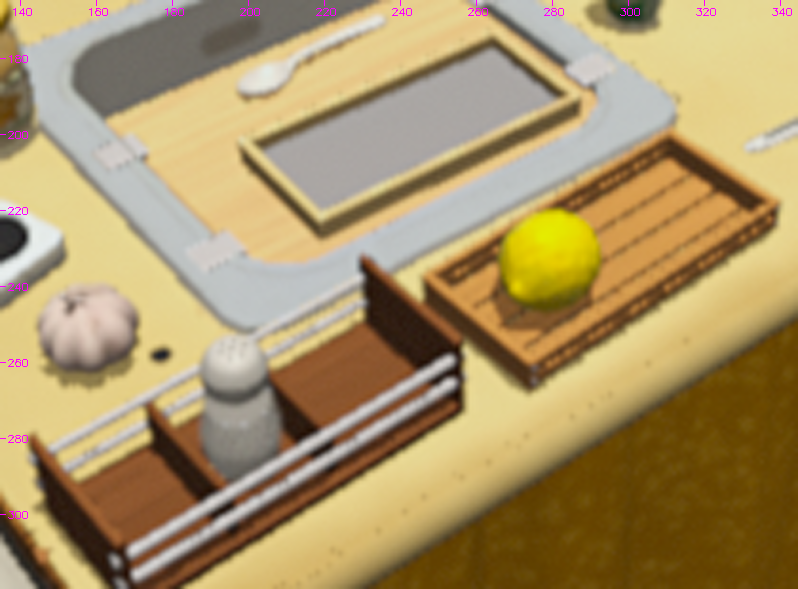

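View pics/scR.png

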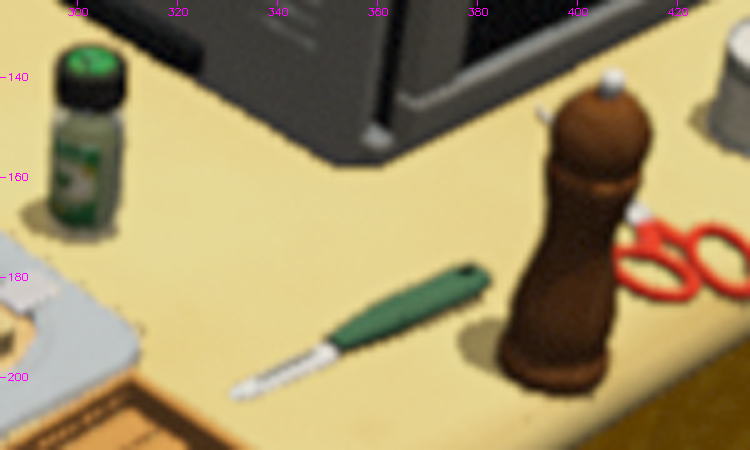

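Top crop: rack end-board tops at about u 122–221, v 214–257, wide bay on the right, salt shaker in the middle; garlic (163,178), lemon (263,237). Right crops: jar cap top (375,145), peeler (348,223)–(424,231), mill button (446,264). Corresponding points are clear in the scene crops, so I triangulate.

```bash
cat > h.py <<'E'
import numpy as np, cv2
from plant import r, imaging
def K(c): f=210/np.tan(np.radians(c["fov_y"]/2)); return np.array([[f,0,c["cx"]],[0,f,c["cy"]],[0,0,1]])
def P(c): return K(c)@np.c_[c["R"],c["t"]]
def tri(c1,p1,c2,p2):
    X=cv2.triangulatePoints(P(c1),P(c2),np.array(p1,float)[:,None],np.array(p2,float)[:,None])[:,0]; X=X[:3]/X[3]
    e=[np.linalg.norm(proj(c,X)-p) for c,p in((c1,p1),(c2,p2))]
    return X,max(e)
def proj(c,X): q=P(c)@np.r_[X,1]; return q[:2]/q[2]
def plane(c,p,z):
    d=c["R"].T@np.linalg.inv(K(c))@np.r_[p,1]; o=-c["R"].T@c["t"]
    return o+d*(z-o[2])/d[2]
E
python3 - <<'E'
from h import *
T=imaging.get_calibration("top");S=imaging.get_calibration("scene")
np.set_printoptions(precision=4,suppress=True)
tl=lambda x,y:(x/4+115-.5,y/4+130-.5); tr=lambda x,y:(x/3.7+315-.5,y/3.7+120-.5)
sl=lambda x,y:(x/3.8+135-.5,y/3.8+165-.5); sr=lambda x,y:(x/5+285-.5,y/5+125-.5)
L=[("rackTL .06",tl(30,343),sl(35,437)),("rackBL",tl(33,508),sl(118,548)),("rackTR",tl(424,333),sl(367,258)),("rackBR",tl(427,497),sl(462,345)),
("crTL .028",tl(493,345),sl(428,278)),("crBL",tl(500,520),sl(532,370)),("crTR",tr(55,342),sl(672,135)),("crBR",tr(62,500),sl(776,205)),
("trTL",tl(480,38),sl(240,142)),("trBL",tl(472,198),sl(322,217)),("trTR",tr(20,82),sl(492,40)),("trBR",tr(22,232),sl(580,97)),
("lemon c",tl(594,430),sl(549,259)),("garlic c",tl(194,193),sl(88,328)),("salt top",tl(188,433),sl(236,345)),
("pTip",tr(125,384),sr(232,394)),("pEnd",tr(405,412),sr(489,278)),("mill btn",tr(485,533),sr(613,80)),("jar cap",tr(227,95),sr(92,62))]
for n,a,b in L: X,e=tri(T,a,S,b); print(n,X,"err",round(e,2))
print("mill foot on 0", plane(T,tr(372,522),.0), plane(S,sr(553,370),0))
print("salt base", plane(S,sl(240,470),.01))
E
```

```text
rackTL .06 [0.4879 0.4333 0.0564] err 1.65
rackBL [0.4021 0.4318 0.0525] err 0.35
rackTR [0.4962 0.2256 0.0516] err 0.67
rackBR [0.4092 0.2232 0.0501] err 0.24
crTL .028 [0.4908 0.1902 0.0194] err 1.51
crBL [0.3953 0.1867 0.0182] err 0.5
crTR [ 0.5017 -0.0136  0.0175] err 0.81
crBR [ 0.4078 -0.0158  0.0208] err 0.15
trTL [0.6703 0.2047 0.0137] err 0.66
trBL [0.5759 0.2058 0.016 ] err 0.3
trTR [0.6649 0.0067 0.0096] err 0.43
trBR [0.5695 0.0066 0.0171] err 0.49
lemon c [0.4451 0.1345 0.0354] err 0.54
garlic c [0.5774 0.3623 0.0174] err 0.4
salt top [0.4421 0.3376 0.097 ] err 0.37
pTip [ 0.4774 -0.059  -0.0003] err 0.74
pEnd [ 0.4605 -0.231   0.0028] err 1.15
mill btn [ 0.3971 -0.207   0.1643] err 0.8
jar cap [ 0.6342 -0.0981  0.1018] err 0.55
mill foot on 0 [ 0.395  -0.2082  0.    ] [ 0.3891 -0.2015  0.    ]
salt base [0.4402 0.3464 0.01  ]
```

```bash
cat >> h.py <<'E'
from scipy.spatial.transform import Rotation as Rn
np.set_printoptions(precision=4,suppress=True)
def go(p,yaw,pose=None):
    """shift/turn (tool axes, 5 deg units) from the measured (or given) pose to p, tool down at yaw (deg)"""
    s=r.get_state(); pos,rot=(s["position"],s["eef_rot"]) if pose is None else pose
    A=Rn.from_euler("xyz",rot); B=Rn.from_euler("xyz",[180,0,yaw],degrees=True)
    print("shift",np.round(A.inv().apply(np.array(p)-pos),4),"turn",np.round((A.inv()*B).as_rotvec(degrees=True)/5,2))
def st():
    s=r.get_state(); print(s["clock"],s["position"],np.degrees(s["eef_rot"]),s["ft_force"],s["width"],s["finger_force"])
E
python3 -c "
from h import *
go([.47,-.13,.33],90)"
```

```text
shift [ 0.4067 -0.3556 -0.0989] turn [ -0.01  -0.01 -14.39]
```

Request:
send_rows(rows=[[1,[0.03,-0.01,-0.09],[0,0,-1]],[1,[0.06,-0.04,-0.099],[0,0,-2]],[1,[0.09,-0.08,-0.099],[0,0,-3]],[1,[0.12,-0.11,-0.099],[0,0,-4]],[1,[0.15,-0.13,-0.099],[0,0,-5]],[1,[0.18,-0.16,-0.099],[0,0,-6]],[1,[0.21,-0.18,-0.099],[0,0,-7]],[1,[0.24,-0.21,-0.099],[0,0,-8]],[1,[0.27,-0.24,-0.099],[0,0,-9]],[1,[0.3,-0.26,-0.099],[0,0,-10]],[1,[0.33,-0.29,-0.099],[0,0,-11]],[1,[0.36,-0.32,-0.099],[0,0,-12]]])

```text
clock: 1.1
position: [0.4244, -0.2008, 0.3303]
eef_rot: [-3.142, 0.0, 1.366]
ft_force: [0.4, -0.2, 0.7]
width: 0.0854
finger_force: 0.0
```

Request:
send_rows(rows=[[1,[0.0,0.03,0.0],[0,0,-1.2]],[1,[0.0,0.06,0.0],[0,0,-2.4]],[1,[0.0,0.06,0.0],[0,0,-2.4]],[1,[0.0,0.06,0.0],[0,0,-2.4]]])

```text
clock: 1.43
position: [0.4832, -0.2149, 0.3293]
eef_rot: [-3.14, -0.002, 1.572]
ft_force: [-0.4, -0.2, 0.2]
width: 0.0855
finger_force: 0.0
```

```bash
python3 -c "
from h import *
st()
c=imaging.get_calibration('wrist'); im=imaging.snapshot('wrist'); np.save('pics/wA.npy',im); import pickle; pickle.dump(c,open('pics/wA.pkl','wb')); cv2.imwrite('pics/wA.png',im[:,:,::-1])
"
```

```text
1.4333 [ 0.4832 -0.2149  0.3293] [-179.9303   -0.095    90.0769] [-0.3566 -0.1788  0.1653] 0.08546205031697413 0.0
```

View pics/wA.png

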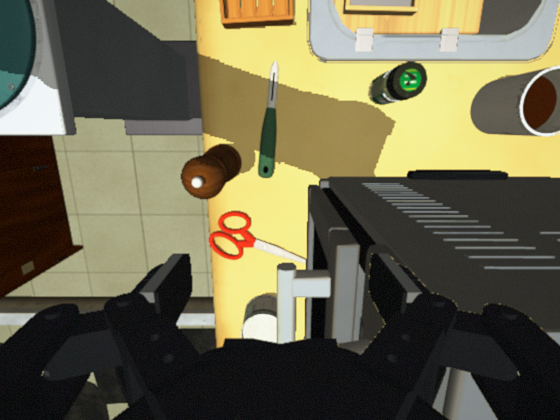

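Wrist view: mill button (197,182), mill foot around (226,160), peeler tip (274,66) to end (265,172), jar cap (407,80). Move for a second view.

Request:
send_rows(rows=[[1,[0.03,-0.02,0],[0,0,0]],[1,[0.06,-0.04,0],[0,0,0]],[1,[0.09,-0.06,0],[0,0,0]],[1,[0.115,-0.063,0],[0,0,0]],[1,[0.115,-0.063,0],[0,0,0]],[1,[0.115,-0.063,0],[0,0,0]]])

```text
clock: 1.98
position: [0.4187, -0.0997, 0.3308]
eef_rot: [3.141, 0.002, 1.571]
ft_force: [0.4, 0.2, 0.2]
width: 0.0853
finger_force: 0.0
```

```bash
cat >> h.py <<'E'
import pickle
def wsnap(name,view=True):
    c=imaging.get_calibration('wrist'); im=imaging.snapshot('wrist'); pickle.dump((c,im),open(f'pics/{name}.pkl','wb'))
    if view: cv2.imwrite(f'pics/{name}.png',cv2.resize(im[:,:,::-1],(784,588),interpolation=cv2.INTER_CUBIC))
    return c,im
E
python3 -c "
from h import *
st(); wsnap('wB')
"
```

```text
1.9833 [ 0.4187 -0.0997  0.3308] [179.9531   0.0945  90.025 ] [0.4335 0.1857 0.2268] 0.08529667374925112 0.0
```

View pics/wB.png

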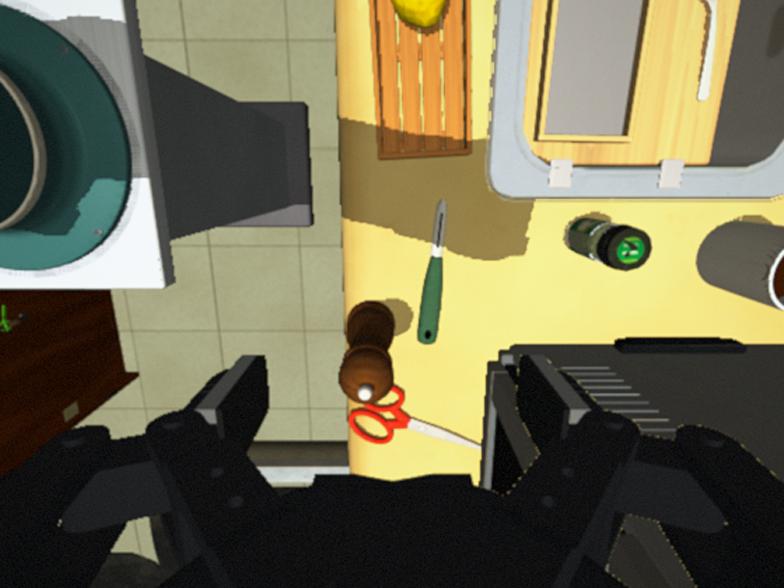

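Second view (÷1.4): button (261,281), cap centre (450,178), peeler tip (316,144), end (305,243).

```bash
python3 - <<'E'
from h import *
cA=pickle.load(open('pics/wA.pkl','rb')); cB,imB=pickle.load(open('pics/wB.pkl','rb')); imA=np.load('pics/wA.npy')
T=imaging.get_calibration("top");S=imaging.get_calibration("scene")
b=lambda x,y:((x+.5)/1.4-.5,(y+.5)/1.4-.5)
for n,p,q in [("btn",(196.5,182),b(365,394)),("cap",(408.5,79.5),b(630,249)),("tip",(274,63),b(442,201)),("end",(265,176),b(427,341))]:
    print(n,*tri(cA,p,cB,q))
# colour centroids on wrist pair: green cap, peeler handle
def cen(im,lo,hi,box):
    h=cv2.cvtColor(im,cv2.COLOR_RGB2HSV); m=cv2.inRange(h,lo,hi); z=np.zeros_like(m); x0,y0,x1,y1=box; z[y0:y1,x0:x1]=m[y0:y1,x0:x1]
    k=np.argwhere(z); return k.mean(0)[::-1],len(k)
pa,na=cen(imA,(50,120,60),(75,255,255),(385,55,435,105)); pb,nb=cen(imB,(50,120,60),(75,255,255),(425,155,475,205)); print(pa,na,pb,nb,tri(cA,pa,cB,pb))
pa,na=cen(imA,(50,70,20),(90,255,255),(250,90,285,185)); pb,nb=cen(imB,(50,70,20),(90,255,255),(290,170,325,255)); print(pa,na,pb,nb,tri(cA,pa,cB,pb))
# crate near rim corners at z .028 and tray near corner from B
for n,p,z in [("crBL-y",b(381,159),.028),("crTR-y",b(471,153),.028)]: print(n,plane(cB,p,z))
print("tray", tri(cB,b(538,138),T,(22/3.7+314.5,232/3.7+119.5)))
E
```

```text
btn [ 0.3964 -0.2023  0.1695] 0.10605370167968332
cap [ 0.6304 -0.0939  0.1056] 0.8753172176171206
tip [ 0.4736 -0.0574  0.0027] 0.20334012938380122
end [ 0.4597 -0.2205  0.0119] 0.48789885668268174
[410.3456  79.5882] 272 [449.9366 178.6537] 205 (array([ 0.6312, -0.0946,  0.1064]), np.float64(0.11576930862200582))
[267.556  144.1488] 840 [307.3324 215.7824] 680 (array([ 0.4634, -0.1722,  0.0108]), np.float64(0.020822037592942173))
crBL-y [ 0.4071 -0.0139  0.028 ]
crTR-y [ 0.4989 -0.0079  0.028 ]
tray (array([0.5702, 0.0074, 0.0158]), np.float64(0.25441477108012167))
```

Request:
send_rows(rows=[[1,[-0.035,-0.008,0.02],[0,0,0]],[1,[-0.07,-0.016,0.05],[0,0,0]],[1,[-0.1,-0.022,0.07],[0,0,0]],[1,[-0.102,-0.022,0.09],[0,0,0]],[1,[-0.102,-0.022,0.09],[0,0,0]],[1,[-0.102,-0.022,0.12],[0,0,0]],[1,[-0.102,-0.022,0.15],[0,0,0]],[1,[-0.102,-0.022,0.18],[0,0,0]],[1,[-0.102,-0.022,0.205],[0,0,0]],[1,[-0.102,-0.022,0.216],[0,0,0]],[1,[-0.102,-0.022,0.216],[0,0,0]],[1,[-0.102,-0.022,0.216],[0,0,0]]])

```text
clock: 3.03
position: [0.398, -0.2022, 0.115]
eef_rot: [-3.141, -0.0, 1.571]
ft_force: [-0.1, -0.4, 1.1]
width: 0.0856
finger_force: 0.0
```

Request:
send_rows(squeeze=40, rows=[[0.4,[0,0,0],[0,0,0]],[0.3,[0,0,0],[0,0,0]],[0.3,[0,0,0],[0,0,0]],[0.3,[0,0,0],[0,0,0]],[0.3,[0,0,0],[0,0,0]],[0.3,[0,0,0],[0,0,0]]])

```text
clock: 3.53
position: [0.3981, -0.2027, 0.1154]
eef_rot: [3.14, 0.001, 1.571]
ft_force: [-4.0, 0.4, 15.8]
width: 0.0467
finger_force: 38.7
```

Request:
send_rows(rows=[[0.3,[0,0,-0.005],[0,0,0]],[0.3,[0,0,-0.015],[0,0,0]],[0.3,[0,0,-0.03],[0,0,0]],[0.3,[0,0,-0.05],[0,0,0]],[0.3,[0,0,-0.075],[0,0,0]],[0.3,[0,0,-0.1],[0,0,0]],[0.3,[0,0,-0.12],[0,0,0]],[0.3,[0,0,-0.13],[0,0,0]],[0.3,[0,0,-0.13],[0,0,0]]])

```text
clock: 4.28
position: [0.3984, -0.2025, 0.2465]
eef_rot: [3.139, 0.002, 1.571]
ft_force: [0.0, -0.2, -1.7]
width: 0.0462
finger_force: 41.4
```

Request:
send_rows(rows=[[0.3,[0.015,0.002,-0.01],[0,0,0]],[0.3,[0.045,0.006,-0.015],[0,0,0]],[0.3,[0.085,0.011,-0.015],[0,0,0]],[0.3,[0.125,0.016,-0.015],[0,0,0]],[0.3,[0.165,0.021,-0.015],[0,0,0]],[0.3,[0.205,0.026,-0.015],[0,0,0]],[0.3,[0.245,0.031,-0.015],[0,0,0]],[0.3,[0.285,0.036,-0.015],[0,0,0]],[0.3,[0.32,0.041,-0.015],[0,0,0]],[0.3,[0.345,0.045,-0.015],[0,0,0]],[0.3,[0.35,0.05,-0.015],[0,0,0]],[0.3,[0.35,0.05,-0.015],[0,0,0]]])

```text
clock: 5.28
position: [0.447, 0.1498, 0.2584]
eef_rot: [-3.14, -0.001, 1.575]
ft_force: [0.5, -0.5, -1.3]
width: 0.0461
finger_force: 41.7
```

```bash
python3 -c "
from h import *
st(); wsnap('wC')
"
```

```text
5.2833 [0.447  0.1498 0.2584] [-179.8952   -0.0627   90.2238] [ 0.4562 -0.4801 -1.2716] 0.04607134081440899 41.666189066309016
```

Request:
send_rows(rows=[[0.3,[0.02,0.0,0],[0,0,0]],[0.3,[0.05,0.0,0],[0,0,0]],[0.3,[0.08,0.0,0],[0,0,0]],[0.3,[0.1,0.0,0],[0,0,0]],[0.3,[0.11,0.0,0],[0,0,0]],[0.3,[0.11,0.0,0],[0,0,0]],[0.3,[0.11,0.0,0],[0,0,0]]])

```text
clock: 5.92
position: [0.4473, 0.2566, 0.2588]
eef_rot: [-3.141, 0.001, 1.571]
ft_force: [0.2, -0.9, -0.9]
width: 0.0467
finger_force: 41.7
```

```bash
python3 -c "
from h import *
st(); wsnap('wD')
im=imaging.snapshot('scene')[:,:,::-1]; cv2.imwrite('pics/scD.png',im)
A=cv2.imread('pics/wC.png');B=cv2.imread('pics/wD.png')
A=cv2.resize(pickle.load(open('pics/wC.pkl','rb'))[1][:,:,::-1],None,fx=1.42,fy=1.42,interpolation=cv2.INTER_CUBIC)
cv2.imwrite('pics/wC.png',A)
"
```

```text
5.9167 [0.4473 0.2566 0.2588] [-179.9429    0.0432   90.0067] [ 0.1654 -0.851  -0.9309] 0.04667254602689113 41.66597774019465
```

View pics/wC.png

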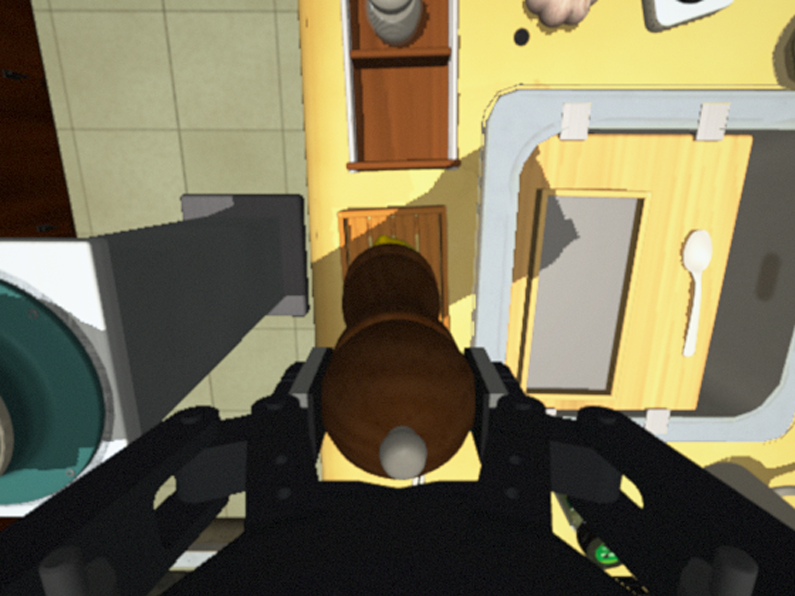

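View pics/wD.png

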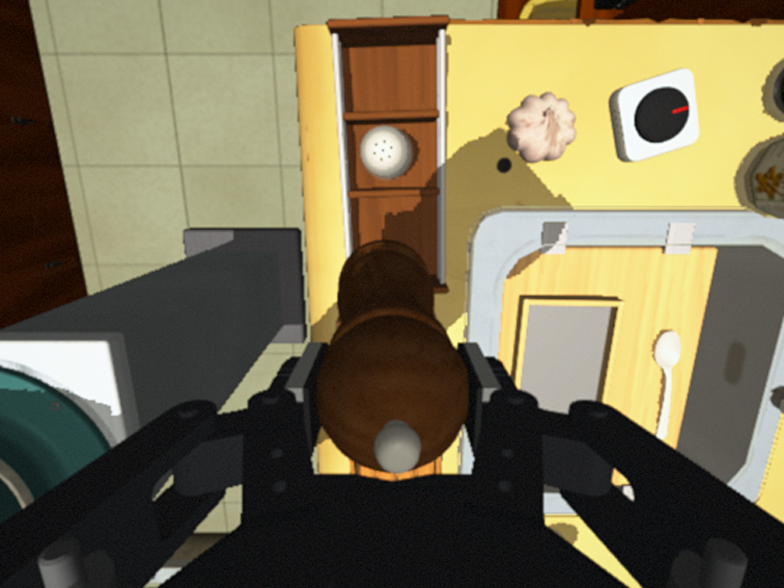

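Both views show the rack (wide bay seen at wD (395,240)/1.4), salt standing, garlic (541,127)/1.4, black dot and tray. Measure rack, tray, garlic.

```bash
python3 - <<'E'
from h import *
cC,_=pickle.load(open('pics/wC.pkl','rb')); cD,imD=pickle.load(open('pics/wD.pkl','rb')); cB,_=pickle.load(open('pics/wB.pkl','rb'))
T=imaging.get_calibration("top")
c=lambda x,y:((x+.5)/1.42-.5,(y+.5)/1.42-.5); b=lambda x,y:((x+.5)/1.4-.5,(y+.5)/1.4-.5)
print("end -y right .06",*tri(cC,c(459,165),cD,b(447,291)))
print("div left",*tri(cC,c(354,55),cD,b(348,192)))
print("div right",*tri(cC,c(450,55),cD,b(438,192)))
print("end -y @.06",plane(cC,c(347,168),.06),plane(cC,c(459,165),.06))
print("end +y @.06",plane(cD,b(329,20),.06),plane(cD,b(447,17),.06))
print("div mid/wide @.047",plane(cD,b(348,192),.047),plane(cD,b(438,192),.047))
print("div mid/narrow",plane(cD,b(344,117),.047),plane(cD,b(438,115),.047))
print("tray +y corners",*tri(cC,c(540,190),cD,b(523,298)),*tri(cC,c(650,192),cD,b(621,300)))
for z in(.018,.024): print("tray -y @",z,plane(cC,c(613,397),z),plane(cC,c(526,393),z),plane(cB,b(538,138),z),plane(cB,b(630,141),z),"+y",plane(cC,c(540,190),z),plane(cC,c(650,192),z))
print("crate +y",plane(cC,c(338,212),.028),plane(cC,c(446,207),.028))
h=cv2.cvtColor(imD,cv2.COLOR_RGB2HSV); g=b(541,127)
print("garlic",plane(cD,g,.03),tri(cD,g,T,(194/4+114.5,193/4+129.5)))
print("salt top",plane(cD,b(386,151),.1))
E
```

```text
end -y right .06 [0.4941 0.2294 0.0544] 0.08942654946384412
div left [0.4098 0.3121 0.0336] 1.1636516323910857
div right [0.4861 0.3123 0.0345] 0.07660238969666618
end -y @.06 [0.4064 0.2266 0.06  ] [0.4932 0.2292 0.06  ]
end +y @.06 [0.4008 0.4341 0.06  ] [0.4861 0.4361 0.06  ]
div mid/wide @.047 [0.4099 0.3126 0.047 ] [0.4847 0.3127 0.047 ]
div mid/narrow [0.4083 0.3705 0.047 ] [0.4829 0.3721 0.047 ]
tray +y corners [0.5752 0.2099 0.0081] 0.44512105657043877 [0.6714 0.2089 0.012 ] 0.647425915077212
tray -y @ 0.018 [0.6639 0.008  0.018 ] [0.5758 0.012  0.018 ] [0.5692 0.0075 0.018 ] [0.6649 0.0047 0.018 ] +y [0.5714 0.2101 0.018 ] [0.6687 0.2088 0.018 ]
tray -y @ 0.024 [0.6605 0.0113 0.024 ] [0.5738 0.0152 0.024 ] [0.5672 0.0069 0.024 ] [0.6616 0.0042 0.024 ] +y [0.5695 0.2102 0.024 ] [0.6653 0.209  0.024 ]
crate +y [0.3939 0.1908 0.028 ] [0.4879 0.1955 0.028 ]
garlic [0.5711 0.3652 0.03  ] (array([0.5809, 0.3683, 0.0002]), np.float64(0.24800933164016223))
salt top [0.4423 0.3418 0.1   ]
```

```bash
python3 - <<'E'
from h import *
cD,_=pickle.load(open('pics/wD.pkl','rb'))
a=np.linspace(0,6.28,60)
for z in(.1433,.155):
  q=np.array([proj(cD,[.4473+.029*np.cos(t),.2570+.029*np.sin(t),z]) for t in a])*1.4
  print(z,q.min(0),q.max(0))
print(proj(cD,[.4473,.257,.3133])*1.4)
E
```

```text
0.1433 [347.7437 240.6305] [438.0536 328.1107]
0.155 [345.7769 243.4895] [440.0859 334.5621]
[394.1451 458.1172]
```

Request:
send_rows(rows=[[0.3,[0.008,0.002,0],[0,0,0]],[0.3,[0.013,0.004,0],[0,0,0]],[0.3,[0.013,0.004,0.015],[0,0,0]],[0.3,[0.013,0.004,0.035],[0,0,0]],[0.3,[0.013,0.004,0.055],[0,0,0]],[0.3,[0.013,0.004,0.075],[0,0,0]],[0.3,[0.013,0.004,0.095],[0,0,0]],[0.3,[0.013,0.004,0.11],[0,0,0]],[0.3,[0.013,0.004,0.12],[0,0,0]],[0.3,[0.013,0.004,0.126],[0,0,0]],[0.3,[0.013,0.004,0.13],[0,0,0]],[0.3,[0.013,0.004,0.13],[0,0,0]]])

```text
clock: 7.02
position: [0.4514, 0.2709, 0.1291]
eef_rot: [-3.141, -0.0, 1.571]
ft_force: [0.6, -0.8, -1.3]
width: 0.0462
finger_force: 41.7
```

Request:
send_rows(rows=[[0.3,[0,0,0.001],[0,0,0]],[0.3,[0,0,0.002],[0,0,0]],[0.3,[0,0,0.003],[0,0,0]],[0.3,[0,0,0.003],[0,0,0]]])

```text
clock: 7.35
position: [0.4514, 0.2708, 0.1265]
eef_rot: [3.141, -0.0, 1.571]
ft_force: [0.0, 0.2, -2.2]
width: 0.0464
finger_force: 41.7
```

Request:
send_rows(rows=[[0.3,[0,0,0.001],[0,0,0]],[0.3,[0,0,0.0015],[0,0,0]],[0.3,[0,0,0.002],[0,0,0]],[0.3,[0,0,0.002],[0,0,0]]])

```text
clock: 7.68
position: [0.4517, 0.2717, 0.1255]
eef_rot: [3.14, -0.001, 1.572]
ft_force: [-4.6, -1.6, 19.1]
width: 0.0463
finger_force: 43.8
```

Foot on the board. Open gradually, then rise.

Request:
send_rows(rows=[[0.5,[0,0,0],[0,0,0]],[0.58,[0,0,0],[0,0,0]],[0.65,[0,0,0],[0,0,0]],[0.75,[0,0,0],[0,0,0]],[0.9,[0,0,0],[0,0,0]],[0.9,[0,0,-0.01],[0,0,0]],[0.9,[0,0,-0.03],[0,0,0]],[0.9,[0,0,-0.06],[0,0,0]],[0.9,[0,0,-0.09],[0,0,0]],[0.9,[0,0,-0.12],[0,0,0]],[0.9,[0,0,-0.12],[0,0,0]]])

```text
clock: 8.6
position: [0.4527, 0.2724, 0.2501]
eef_rot: [3.135, -0.003, 1.572]
ft_force: [0.2, 1.2, 0.8]
width: 0.0769
finger_force: 0.0
```

```bash
python3 -c "
from h import *
st(); wsnap('wE')
go([.631,-.0945,.25],90)
"
```

```text
8.6 [0.4527 0.2724 0.2501] [179.6456  -0.1678  90.0654] [0.2272 1.1611 0.8178] 0.07687823236116477 0.0
shift [-0.3663  0.1786 -0.0023] turn [ 0.05 -0.02  0.01]
```

View pics/wE.png

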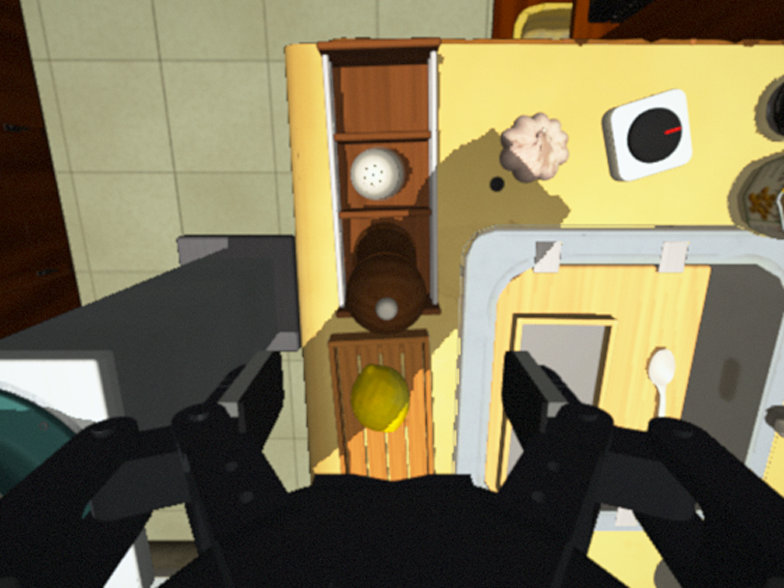

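Mill stands upright in the wide bay (button at (387,308)/1.4, foot within dividers); salt and lemon undisturbed. Next, the jar.

Request:
send_rows(rows=[[1,[-0.02,0.01,0],[0,0,0]],[1,[-0.05,0.025,0],[0,0,0]],[1,[-0.085,0.041,0],[0,0,0]],[1,[-0.12,0.058,0],[0,0,0]],[1,[-0.155,0.076,0],[0,0,0]],[1,[-0.19,0.093,0],[0,0,0]],[1,[-0.225,0.11,0],[0,0,0]],[1,[-0.26,0.127,0],[0,0,0]],[1,[-0.295,0.144,0],[0,0,0]],[1,[-0.33,0.161,0],[0,0,0]],[1,[-0.355,0.173,0],[0,0,0]],[1,[-0.366,0.178,0],[0,0,0]]])

```text
clock: 9.65
position: [0.6301, -0.0996, 0.2432]
eef_rot: [-3.14, 0.0, 1.567]
ft_force: [0.7, -0.2, 0.7]
width: 0.0853
finger_force: 0.0
```

Request:
send_rows(rows=[[1,[0,0,0],[0,0,0]],[1,[0,0,0.03],[0,0,0]],[1,[0,0,0.06],[0,0,0]],[1,[0,0,0.06],[0,0,0]]])

```text
clock: 9.98
position: [0.6266, -0.0936, 0.1793]
eef_rot: [-3.134, -0.002, 1.573]
ft_force: [-0.6, -0.1, -1.2]
width: 0.0852
finger_force: 0.0
```

```bash
python3 -c "
from h import *
st()
go([.631,-.0945,.06],90)
"
```

```text
9.9833 [ 0.6266 -0.0936  0.1793] [-179.588    -0.0992   90.132 ] [-0.6126 -0.0727 -1.2418] 0.08522522337886827 0.0
shift [-0.0011  0.0052  0.1192] turn [-0.08 -0.02  0.03]
```

Request:
send_rows(rows=[[1,[0,0,0],[0,0,0]],[1,[0,0,0],[0,0,0]],[1,[0,0.0,0.02],[0,0,0]],[1,[0,0.0,0.045],[0,0,0]],[1,[0,0.0,0.07],[0,0,0]],[1,[0,0.0,0.095],[0,0,0]],[1,[0,0.0,0.115],[0,0,0]],[1,[0,0.0,0.12],[0,0,0]],[1,[0,0.0,0.12],[0,0,0]],[1,[0,0.0,0.12],[0,0,0]]])

```text
clock: 10.82
position: [0.6306, -0.0948, 0.0662]
eef_rot: [3.14, 0.0, 1.572]
ft_force: [0.3, -0.8, -0.2]
width: 0.0851
finger_force: 0.0
```

Request:
send_rows(squeeze=35, rows=[[0.5,[0,0,0],[0,0,0]],[0.3,[0,0,0],[0,0,0]],[0.2,[0,0,0],[0,0,0]],[0.2,[0,0,0],[0,0,0]],[0.2,[0,0,0],[0,0,0]],[0.2,[0,0,0],[0,0,0]]])

```text
clock: 11.32
position: [0.63, -0.0951, 0.065]
eef_rot: [3.141, 0.0, 1.571]
ft_force: [-0.3, -0.7, 7.9]
width: 0.0397
finger_force: 34.3
```

Request:
send_rows(rows=[[0.2,[0,0,-0.005],[0,0,0]],[0.2,[0,0,-0.015],[0,0,0]],[0.2,[0,0,-0.03],[0,0,0]],[0.2,[0,0,-0.055],[0,0,0]],[0.2,[0,0,-0.085],[0,0,0]],[0.2,[0,0,-0.115],[0,0,0]],[0.2,[0,0,-0.14],[0,0,0]],[0.2,[0,0,-0.155],[0,0,0]],[0.2,[0,0,-0.16],[0,0,0]],[0.2,[0,0,-0.16],[0,0,0]]])

```text
clock: 12.15
position: [0.63, -0.095, 0.2262]
eef_rot: [3.139, 0.001, 1.571]
ft_force: [-0.4, 0.3, -2.6]
width: 0.0397
finger_force: 35.3
```

```bash
python3 -c "
from h import *
st()
go([.600,.19,.25],90)
go([.444,.4025,.25],90)
"
```

```text
12.15 [ 0.63   -0.095   0.2262] [179.8631   0.0347  90.0371] [-0.4359  0.2638 -2.5565] 0.039650180763588436 35.30497144907713
shift [ 0.285  -0.0297 -0.024 ] turn [0.03 0.01 0.01]
shift [ 0.4976 -0.1856 -0.0245] turn [0.03 0.01 0.01]
```

Request:
send_rows(rows=[[0.2,[0.015,0.0,-0.02],[0,0,0]],[0.2,[0.045,-0.01,-0.039],[0,0,0]],[0.2,[0.08,-0.02,-0.039],[0,0,0]],[0.2,[0.115,-0.03,-0.039],[0,0,0]],[0.2,[0.15,-0.04,-0.039],[0,0,0]],[0.2,[0.185,-0.05,-0.039],[0,0,0]],[0.2,[0.22,-0.06,-0.039],[0,0,0]],[0.2,[0.255,-0.07,-0.039],[0,0,0]],[0.2,[0.29,-0.08,-0.039],[0,0,0]],[0.2,[0.325,-0.09,-0.039],[0,0,0]],[0.2,[0.36,-0.1,-0.039],[0,0,0]],[0.2,[0.395,-0.115,-0.039],[0,0,0]]])

```text
clock: 13.15
position: [0.5136, 0.3009, 0.2621]
eef_rot: [-3.14, 0.001, 1.571]
ft_force: [0.3, 0.3, -2.3]
width: 0.0397
finger_force: 35.5
```

Request:
send_rows(rows=[[0.2,[0.03,-0.015,0],[0,0,0]],[0.2,[0.06,-0.03,0],[0,0,0]],[0.2,[0.08,-0.05,0],[0,0,0]],[0.2,[0.095,-0.065,0],[0,0,0]],[0.2,[0.102,-0.07,0],[0,0,0]],[0.2,[0.102,-0.07,0],[0,0,0]],[0.2,[0.102,-0.07,0],[0,0,0]],[0.2,[0.102,-0.07,0],[0,0,0]]])

```text
clock: 13.82
position: [0.4453, 0.4006, 0.2627]
eef_rot: [-3.141, 0.001, 1.57]
ft_force: [-0.2, 0.4, -2.4]
width: 0.0399
finger_force: 35.5
```

```bash
python3 - <<'E'
from h import *
st(); c,im=wsnap('wF')
p=r.get_state()["position"]
a=np.linspace(0,6.28,60)
q=np.array([proj(c,[p[0]+.02*np.cos(t),p[1]+.02*np.sin(t),p[2]-.0655]) for t in a])
print("pred foot",q.min(0)*1.4,q.max(0)*1.4,"cap top",proj(c,[p[0],p[1],p[2]+.04])*1.4)
for n,X in [("div",[.4467-.0012,.3715,.047]),("endTop",[.443,.435,.06])]: print(n,proj(c,X)*1.4)
go([.444,.4025,.25],90)
E
```

```text
13.8167 [0.4453 0.4006 0.2627] [-179.9781    0.0451   89.9402] [-0.1627  0.3953 -2.3604] 0.03992708070292523 35.511901527643204
pred foot [355.0105 273.0904] [431.0623 345.5609] cap top [394.034  425.9086]
div [392.7527 289.4273]
endTop [389.7857 219.0496]
shift [ 0.0019 -0.0013  0.0129] turn [-0.    0.01 -0.02]
```

View pics/wF.png

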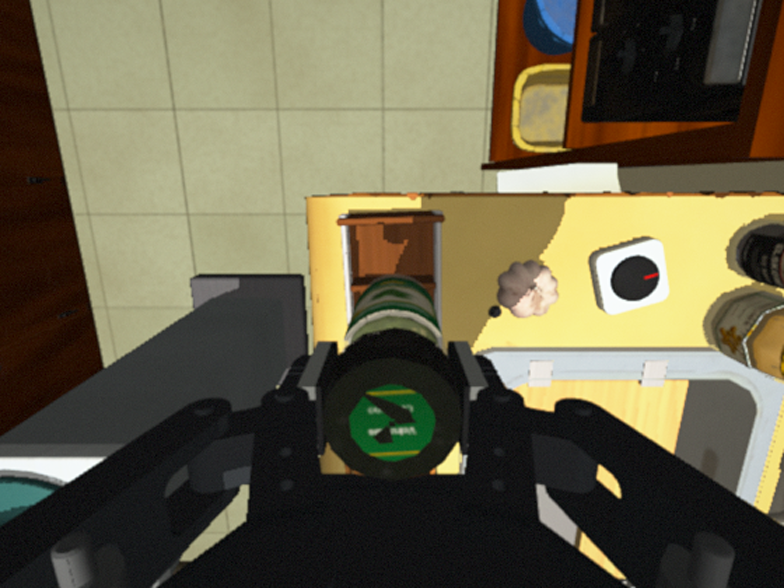

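Request:
send_rows(rows=[[0.2,[0.002,-0.001,0.01],[0,0,0]],[0.2,[0.002,-0.001,0.03],[0,0,0]],[0.2,[0.002,-0.001,0.055],[0,0,0]],[0.2,[0.002,-0.001,0.08],[0,0,0]],[0.2,[0.002,-0.001,0.1],[0,0,0]],[0.2,[0.002,-0.001,0.12],[0,0,0]],[0.2,[0.002,-0.001,0.14],[0,0,0]],[0.2,[0.002,-0.001,0.157],[0,0,0]],[0.2,[0.002,-0.001,0.17],[0,0,0]],[0.2,[0.002,-0.001,0.178],[0,0,0]],[0.2,[0.002,-0.001,0.182],[0,0,0]],[0.2,[0.002,-0.001,0.182],[0,0,0]]])

```text
clock: 14.87
position: [0.4431, 0.4037, 0.0808]
eef_rot: [-3.141, 0.0, 1.571]
ft_force: [0.0, 1.1, -1.0]
width: 0.0399
finger_force: 35.5
```

Request:
send_rows(rows=[[0.2,[0,0,0.001],[0,0,0]],[0.2,[0,0,0.0025],[0,0,0]],[0.2,[0,0,0.004],[0,0,0]],[0.2,[0,0,0.0045],[0,0,0]],[0.2,[0,0,0.0045],[0,0,0]]])

```text
clock: 15.28
position: [0.4433, 0.4038, 0.0769]
eef_rot: [3.141, -0.0, 1.571]
ft_force: [-0.1, 0.0, -1.7]
width: 0.04
finger_force: 35.5
```

Request:
send_rows(rows=[[0.2,[0,0,0.001],[0,0,0]],[0.2,[0,0,0.0018],[0,0,0]],[0.2,[0,0,0.0018],[0,0,0]]])

```text
clock: 15.53
position: [0.4433, 0.4039, 0.0751]
eef_rot: [3.141, -0.0, 1.571]
ft_force: [-0.5, 0.7, 0.0]
width: 0.0401
finger_force: 35.5
```

Request:
send_rows(rows=[[0.2,[0,0,0.0008],[0,0,0]],[0.42,[0,0,0.0008],[0,0,0]],[0.5,[0,0,0.0008],[0,0,0]],[0.55,[0,0,0.0],[0,0,0]],[0.65,[0,0,0],[0,0,0]],[0.75,[0,0,-0.01],[0,0,0]],[0.8,[0,0,-0.04],[0,0,0]],[0.8,[0,0,-0.08],[0,0,0]],[0.8,[0,0,-0.12],[0,0,0]],[0.8,[0,0,-0.16],[0,0,0]],[0.8,[0,0,-0.175],[0,0,0]],[0.8,[0,0,-0.175],[0,0,0]]])

```text
clock: 16.53
position: [0.4439, 0.4052, 0.255]
eef_rot: [3.137, -0.004, 1.572]
ft_force: [0.2, -0.1, 0.1]
width: 0.0684
finger_force: 0.0
```

```bash
python3 - <<'E'
from h import *
st(); c,im=wsnap('wG',0)
# garlic: pale pinkish, low-ish saturation, between known shots
T=imaging.get_calibration("top"); S=imaging.get_calibration("scene")
def seg(im,cc,g,R):
    px=proj(cc,g); h=cv2.cvtColor(im,cv2.COLOR_RGB2LAB).astype(int)
    y,x=np.mgrid[:420,:560]; near=np.hypot(x-px[0],y-px[1])<R
    m=near&(h[...,2]<150)&(h[...,0]>110)   # LAB b low => not yellow counter
    n,l,s,ce=cv2.connectedComponentsWithStats(m.astype(np.uint8)); k=1+np.argmax(s[1:,4]); return s[k],s[k,:2]+(s[k,2:4]-1)/2,ce[k]
g=[.575,.366,.027]
res={}
for n in ["wD","wE","wF","wG"]:
    cc,im=pickle.load(open(f"pics/{n}.pkl","rb")); s,mid,ce=seg(im,cc,g,38); res[n]=(cc,ce); print(n,s,mid,ce,plane(cc,ce,.027))
print(tri(*res["wD"],*res["wF"]),tri(*res["wE"],*res["wF"]))
tc=seg(np.load("pics/top0.npy"),T,g,18); print("top",tc)
imt=imaging.snapshot("scene"); cv2.imwrite("pics/scG.png",imt[:,:,::-1])
go([.575,.366,.25],180)
E
```

```text
16.5333 [0.4439 0.4052 0.255 ] [179.7205  -0.2234  90.0527] [ 0.2435 -0.0513  0.1362] 0.0684485655896462 0.0
wD [ 363   66   48   50 1658] [386.5  90.5] [387.1007  90.3245] [0.5731 0.3658 0.027 ]
wE [ 359   81   47   47 1491] [382. 104.] [383.1979 103.5332] [0.5743 0.3672 0.027 ]
wF [ 360  186   38   41 1046] [378.5 206. ] [378.8059 207.326 ] [0.5755 0.3653 0.027 ]
wG [ 361  192   39   41 1065] [380. 212.] [380.046  213.4113] [0.5753 0.365  0.027 ]
(array([0.574 , 0.3656, 0.0278]), np.float64(1.0226046303617033)) (array([0.5731, 0.3668, 0.0323]), np.float64(0.5185989680774563))
top (array([150, 166,  24,  25, 436], dtype=int32), array([161.5, 178. ]), array([161.8394, 177.8073]))
shift [-0.0379  0.1317  0.0009] turn [  0.01   0.01 -17.99]
```

Request:
send_rows(rows=[[1,[0,0.02,0],[0,0,-1.4]],[1,[-0.01,0.04,0],[0,0,-2.8]],[1,[-0.02,0.06,0],[0,0,-4.2]],[1,[-0.03,0.08,0],[0,0,-5.6]],[1,[-0.038,0.1,0],[0,0,-7]],[1,[-0.038,0.12,0],[0,0,-8.4]],[1,[-0.038,0.13,0],[0,0,-9.8]],[1,[-0.038,0.13,0],[0,0,-11.2]],[1,[-0.038,0.13,0],[0,0,-12.6]],[1,[-0.038,0.13,0],[0,0,-14]],[1,[-0.038,0.13,0],[0,0,-15.4]],[1,[-0.038,0.13,0],[0,0,-16.8]]])

```text
clock: 17.63
position: [0.5728, 0.3657, 0.2486]
eef_rot: [-3.141, -0.002, 3.044]
ft_force: [0.7, -0.1, 0.3]
width: 0.0851
finger_force: 0.0
```

Request:
send_rows(rows=[[1,[0,0,0.02],[0,0,-1.2]],[1,[0,0,0.05],[0,0,-1.2]],[1,[0,0,0.08],[0,0,-1.2]],[1,[0,0,0.1],[0,0,-1.2]],[1,[0,0,0.1],[0,0,-1.2]],[1,[0,0,0.1],[0,0,-1.2]]])

```text
clock: 18.13
position: [0.5725, 0.3657, 0.149]
eef_rot: [-3.141, -0.003, -3.14]
ft_force: [-0.3, 0.6, 0.4]
width: 0.0856
finger_force: 0.0
```

```bash
python3 - <<'E'
from h import *
st(); c,im=wsnap('wH',0)
go([.574,.366,.001],180)
h=cv2.cvtColor(im,cv2.COLOR_RGB2LAB).astype(int); px=proj(c,[.574,.366,.028]); y,x=np.mgrid[:420,:560]
m=(np.hypot(x-px[0],y-px[1])<75)&(h[...,2]<150)&(h[...,0]>110)
n,l,s,ce=cv2.connectedComponentsWithStats(m.astype(np.uint8)); k=1+np.argmax(s[1:,4]); print(px,s[k],ce[k],plane(c,ce[k],.028),plane(c,s[k,:2]+s[k,2:4]/2,.028))
E
```

```text
18.1333 [0.5725 0.3657 0.149 ] [-179.957    -0.1468 -179.9309] [-0.345   0.584   0.3886] 0.08556347587593593 0.0
shift [-0.001  -0.0003  0.1495] turn [ 0.01 -0.01  0.01]
[279.6639 204.6158] [ 251  173   59   61 2554] [279.6316 202.6926] [0.5722 0.366  0.028 ] [0.5729 0.3668 0.028 ]
```

Request:
send_rows(rows=[[1,[0,0,0.02],[0,0,0]],[1,[0,0,0.045],[0,0,0]],[1,[0,0,0.07],[0,0,0]],[1,[0,0,0.095],[0,0,0]],[1,[0,0,0.115],[0,0,0]],[1,[0,0,0.132],[0,0,0]],[1,[0,0,0.142],[0,0,0]],[1,[0,0,0.146],[0,0,0]],[1,[0,0,0.146],[0,0,0]],[1,[0,0,0.146],[0,0,0]]])

```text
clock: 19.02
position: [0.5737, 0.3664, 0.0052]
eef_rot: [3.141, 0.001, -3.141]
ft_force: [0.3, 0.1, 0.9]
width: 0.0851
finger_force: 0.0
```

Request:
send_rows(squeeze=30, rows=[[0.7,[0,0,0],[0,0,0]],[0.5,[0,0,0],[0,0,0]],[0.45,[0,0,0],[0,0,0]],[0.45,[0,0,0],[0,0,0]],[0.45,[0,0,0],[0,0,0]],[0.45,[0,0,0],[0,0,0]]])

```text
clock: 19.52
position: [0.5737, 0.3661, 0.0052]
eef_rot: [3.141, 0.001, -3.141]
ft_force: [-1.7, -2.5, 10.2]
width: 0.0539
finger_force: 29.8
```

Request:
send_rows(rows=[[0.45,[0,0,-0.005],[0,0,0]],[0.45,[0,0,-0.015],[0,0,0]],[0.45,[0,0,-0.035],[0,0,0]],[0.45,[0,0,-0.065],[0,0,0]],[0.45,[0,0,-0.1],[0,0,0]],[0.45,[0,0,-0.135],[0,0,0]],[0.45,[0,0,-0.165],[0,0,0]],[0.45,[0,0,-0.185],[0,0,0]],[0.45,[0,0,-0.195],[0,0,0]],[0.45,[0,0,-0.195],[0,0,0]]])

```text
clock: 20.35
position: [0.5737, 0.3665, 0.2017]
eef_rot: [3.14, 0.003, -3.141]
ft_force: [-0.5, 0.6, -0.4]
width: 0.0538
finger_force: 31.7
```

```bash
python3 - <<'E'
from h import *
st()
T=imaging.get_calibration("top"); c=pickle.load(open('pics/wE.pkl','rb'))
def lem(cc,im):
    h=cv2.cvtColor(im,cv2.COLOR_RGB2HSV); m=cv2.inRange(h,(24,200,60),(36,255,255))
    X=proj(cc,[.443,.138,.037]); y,x=np.mgrid[:420,:560]; m[np.hypot(x-X[0],y-X[1])>60]=0
    n,l,s,ce=cv2.connectedComponentsWithStats(m); k=1+np.argmax(s[1:,4]); return ce[k],s[k]
p,s=lem(*c); q,s2=lem(T,imaging.snapshot("top")); print(s,s2,plane(c[0],p,.037),plane(T,q,.037))
print("min y edge from wE", plane(c[0],(s[0]+s[2]/2,s[1]+s[3]),.037))
go([.452,.043,.20],183)
E
```

```text
20.35 [0.5737 0.3665 0.2017] [ 179.9064    0.1583 -179.963 ] [-0.4926  0.5753 -0.3587] 0.05380019912330622 31.747123701497912Traceback (most recent call last):
  File "<stdin>", line 8, in <module>
  File "<stdin>", line 7, in lem
    return _wrapfunc(a, 'argmax', axis=axis, out=out, **kwds)
    return bound(*args, **kwds)
ValueError: attempt to get argmax of an empty sequence
```

```bash
python3 - <<'E'
from h import *
c,_=pickle.load(open('pics/wE.pkl','rb'))
print("lemon c",plane(c,(380/1.4,398/1.4),.037),"min y",plane(c,(392/1.4,432/1.4),.037),"max y",plane(c,(372/1.4,364/1.4),.037))
go([.452,.043,.20],183)
E
```

```text
lemon c [0.4424 0.1377 0.037 ] min y [0.454  0.1007 0.037 ] max y [0.4352 0.173  0.037 ]
shift [ 0.1216 -0.3229 -0.0006] turn [ 0.    0.01 -0.59]
```

Request:
send_rows(rows=[[0.45,[0.005,-0.015,0],[0,0,0]],[0.45,[0.015,-0.04,0],[0,0,0]],[0.45,[0.03,-0.075,0],[0,0,0]],[0.45,[0.043,-0.11,0],[0,0,-0.2]],[0.45,[0.056,-0.145,0],[0,0,-0.3]],[0.45,[0.07,-0.18,0],[0,0,-0.4]],[0.45,[0.083,-0.215,0],[0,0,-0.5]],[0.45,[0.097,-0.25,0],[0,0,-0.6]],[0.45,[0.11,-0.285,0],[0,0,-0.7]],[0.45,[0.12,-0.31,0],[0,0,-0.7]],[0.45,[0.1235,-0.319,0],[0,0,-0.7]],[0.45,[0.1235,-0.319,0],[0,0,-0.7]]])

```text
clock: 21.4
position: [0.4487, 0.0438, 0.1979]
eef_rot: [-3.14, -0.002, -3.084]
ft_force: [1.0, -0.9, -0.6]
width: 0.0539
finger_force: 31.8
```

Request:
send_rows(rows=[[0.45,[0,0,0.01],[0,0,0]],[0.45,[0,0,0.03],[0,0,0]],[0.45,[0,0,0.06],[0,0,0]],[0.45,[0,0,0.09],[0,0,0]],[0.45,[0,0,0.115],[0,0,0]],[0.45,[0,0,0.135],[0,0,0]],[0.45,[0,0,0.15],[0,0,0]],[0.45,[0,0,0.15],[0,0,0]],[0.45,[0,0,0.15],[0,0,0]]])

```text
clock: 22.15
position: [0.4492, 0.0485, 0.048]
eef_rot: [3.14, -0.002, -3.077]
ft_force: [-0.4, -0.1, 0.4]
width: 0.054
finger_force: 31.9
```

```bash
python3 - <<'E'
from h import *
st(); go([.45,.047,.014],183.4)
c,im=wsnap('wI',0); T=imaging.get_calibration("top")
crop=im[:,:]; cv2.imwrite('pics/wI.png',cv2.resize(crop[:,:,::-1],(560,420)))
for n,X in [("crate-y",[.453,-.011,.028]),("cr+y",[.4409,.193,.028]),("lemon",[.4424,.1377,.037]),("fingL",[.45,.02,.064]),("lemonedge",[.454,.1007,.037])]: print(n,proj(c,X))
E
```

```text
22.15 [0.4492 0.0485 0.048 ] [ 179.911    -0.1366 -176.3194] [-0.3537 -0.0662  0.4238] 0.05404669122133014 31.875835756072775
shift [-0.0008 -0.0016  0.034 ] turn [ 0.02 -0.03  0.06]
crate-y [177.4535 245.0997]
cr+y [523.7602 246.8174]
lemon [438.6926 249.6174]
fingL [218.05   272.4055]
lemonedge [370.0598 264.6619]
```

View pics/wI.png

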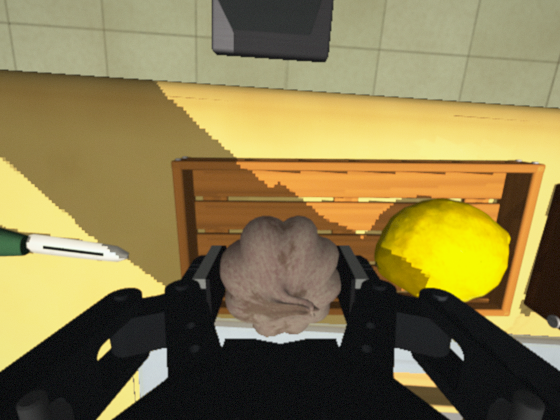

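Garlic is held over the free half; crate −y wall at u≈175–190, lemon edge at u≈376, both clear of the fingers (190–370). Lower and release.

Request:
send_rows(rows=[[0.45,[-0.0,0,0.01],[0,0,0]],[0.45,[0,0,0.02],[0,0,0]],[0.45,[0,0,0.028],[0,0,0]],[0.45,[0,0,0.032],[0,0,0]],[0.45,[0,0,0.034],[0,0,0]],[0.45,[0,0,0.034],[0,0,0]]])

```text
clock: 22.7
position: [0.4498, 0.0469, 0.0146]
eef_rot: [3.141, -0.001, -3.08]
ft_force: [-0.5, -1.0, 0.4]
width: 0.0537
finger_force: 31.9
```

Request:
send_rows(rows=[[0.45,[0,0,0.0012],[0,0,0]],[0.66,[0,0,0.0012],[0,0,0]],[0.7,[0,0,0.001],[0,0,0]],[0.72,[0,0,0.001],[0,0,0]],[0.72,[0,0,0],[0,0,0]],[0.72,[0,0,0],[0,0,0]],[0.72,[0,0,-0.015],[0,0,0]],[0.72,[0,0,-0.04],[0,0,0]],[0.72,[0,0,-0.075],[0,0,0]],[0.72,[0,0,-0.115],[0,0,0]],[0.72,[0,0,-0.15],[0,0,0]],[0.72,[0,0,-0.15],[0,0,0]]])

```text
clock: 23.7
position: [0.4521, 0.0475, 0.1701]
eef_rot: [-3.14, 0.006, -3.08]
ft_force: [0.6, -0.1, 0.0]
width: 0.0612
finger_force: 0.0
```

```bash
python3 - <<'E'
from h import *
st(); c,im=wsnap('wJ',0)
h=cv2.cvtColor(im,cv2.COLOR_RGB2LAB).astype(int); px=proj(c,[.45,.047,.036]); y,x=np.mgrid[:420,:560]
m=(np.hypot(x-px[0],y-px[1])<60)&(h[...,2]<148)&(h[...,0]>90)
n,l,s,ce=cv2.connectedComponentsWithStats(m.astype(np.uint8)); k=1+np.argmax(s[1:,4]); print("garlic",px,s[k],ce[k],plane(c,ce[k],.036))
# peeler: tip (.4736,-.0574) end (.4597,-.2205)
a=np.degrees(np.arctan2(.4736-.4597,-.0574+.2205)); print("peeler yaw of y-axis",-a)
go([.466,-.145,.15],90-a)
E
```

```text
23.7 [0.4521 0.0475 0.1701] [-179.9338    0.3547 -176.4528] [ 0.5808 -0.1427  0.0089] 0.06118617821323841 0.0
garlic [279.0115 196.3159] [ 251  167   58   58 2339] [279.3309 195.7366] [0.4494 0.0473 0.036 ]
peeler yaw of y-axis -4.871192872911123
shift [-0.0029 -0.1921  0.0178] turn [ 0.03  0.05 19.67]
```

Request:
send_rows(rows=[[0.7,[0,-0.01,0],[0,0,1.4]],[0.7,[0,-0.03,0],[0,0,2.8]],[0.7,[0,-0.05,0],[0,0,4.2]],[0.7,[0,-0.07,0],[0,0,5.6]],[0.7,[0,-0.09,0],[0,0,7]],[0.7,[0,-0.11,0],[0,0,8.4]],[0.7,[0,-0.13,0],[0,0,9.8]],[0.7,[0,-0.15,0],[0,0,11.2]],[0.7,[0,-0.17,0],[0,0,12.6]],[0.7,[0,-0.185,0],[0,0,14]],[0.7,[-0.001,-0.195,0],[0,0,15.4]],[0.7,[-0.001,-0.197,0],[0,0,16.8]]])

```text
clock: 24.75
position: [0.4626, -0.1516, 0.164]
eef_rot: [-3.14, -0.0, 1.729]
ft_force: [-0.3, -0.5, -1.6]
width: 0.0597
finger_force: 0.0
```

Request:
send_rows(rows=[[0.7,[0,0,0],[0,0,1.4]],[0.7,[0,0,0.01],[0,0,2.8]],[0.7,[0,0,0.03],[0,0,2.9]],[0.7,[0,0,0.05],[0,0,2.9]],[0.7,[0,0,0.05],[0,0,2.9]],[0.7,[0,0,0.05],[0,0,2.9]]])

```text
clock: 25.25
position: [0.4624, -0.1492, 0.1142]
eef_rot: [-3.139, -0.001, 1.485]
ft_force: [-0.1, -0.2, 0.5]
width: 0.0603
finger_force: 0.0
```

```bash
python3 - <<'E'
from h import *
st(); c,im=wsnap('wK',0)
h=cv2.cvtColor(im,cv2.COLOR_RGB2HSV); m=cv2.inRange(h,(50,70,20),(90,255,255))
X=proj(c,[.4634,-.172,.01]); y,x=np.mgrid[:420,:560]; m[np.hypot(x-X[0],y-X[1])>120]=0
n,l,s,ce=cv2.connectedComponentsWithStats(m); k=1+np.argmax(s[1:,4]); pts=np.argwhere(l==k)[:,::-1]
print(s[k],ce[k],plane(c,ce[k],.011))
W=np.array([plane(c,p,.011)[:2] for p in pts]); mu=W.mean(0); u=np.linalg.svd(W-mu,full_matrices=False)[2][0]; u*=np.sign(u[1]); pr=(W-mu)@u
print("handle",mu,u,"yaw",np.degrees(np.arctan2(u[0],u[1])),pr.min(),pr.max(), "front",mu+u*pr.max(),"back",mu+u*pr.min())
E
```

```text
25.25 [ 0.4624 -0.1492  0.1142] [-179.8573   -0.0636   85.084 ] [-0.0816 -0.1989  0.4637] 0.0603208897911811 0.0
[ 272  173   26  114 2501] [284.3479 231.1168] [ 0.4637 -0.1702  0.011 ]
handle [ 0.4636 -0.1711] [0.0936 0.9956] yaw 5.372610797865151 -0.052961579305477825 0.05209352848270136 front [ 0.4685 -0.1192] back [ 0.4586 -0.2238]
```

Request:
send_rows(rows=[[0.65,[0,0.003,0.02],[0,0,0]],[0.65,[0,0.003,0.045],[0,0,0]],[0.65,[0,0.003,0.07],[0,0,0]],[0.65,[0,0.003,0.09],[0,0,0]],[0.65,[0,0.003,0.102],[0,0,0]],[0.65,[0,0.003,0.108],[0,0,0]],[0.65,[0,0.003,0.11],[0,0,0]],[0.65,[0,0.003,0.11],[0,0,0]],[0.65,[0,0.003,0.11],[0,0,0]]])

```text
clock: 26.05
position: [0.4667, -0.1502, 0.006]
eef_rot: [3.14, 0.0, 1.484]
ft_force: [0.7, -0.1, 0.6]
width: 0.0556
finger_force: 0.0
```

Request:
send_rows(squeeze=40, rows=[[0.6,[0,0,0.002],[0,0,0]],[0.5,[0,0,0.0035],[0,0,0]],[0.4,[0,0,0.0035],[0,0,0]],[0.3,[0,0,0.0035],[0,0,0]],[0.2,[0,0,0.0035],[0,0,0]],[0.1,[0,0,0.0035],[0,0,0]],[0.1,[0,0,0.0035],[0,0,0]],[0.1,[0,0,0.0035],[0,0,0]]])

```text
clock: 26.72
position: [0.4662, -0.15, 0.0018]
eef_rot: [3.141, 0.0, 1.484]
ft_force: [-1.8, 1.0, 5.9]
width: 0.0239
finger_force: 39.8
```

Request:
send_rows(rows=[[0.1,[0,0,-0.005],[0,0,0]],[0.1,[0,0,-0.015],[0,0,0]],[0.1,[0,0,-0.035],[0,0,0]],[0.1,[0,0,-0.06],[0,0,0]],[0.1,[0,0,-0.085],[0,0,0]],[0.1,[0,0,-0.11],[0,0,0]],[0.1,[0,0,-0.12],[0,0,0]],[0.1,[0,0,-0.12],[0,0,0]]])

```text
clock: 27.38
position: [0.4671, -0.1504, 0.1241]
eef_rot: [3.138, 0.002, 1.484]
ft_force: [0.4, -0.4, -1.1]
width: 0.0239
finger_force: 39.5
```

```bash
python3 -c "
from h import *
st(); go([.619,.0975,.12],89)
"
```

```text
27.3833 [ 0.4671 -0.1504  0.1241] [179.8003   0.0932  85.0248] [ 0.4089 -0.4006 -1.1213] 0.023932744760664145 39.477673172950745
shift [0.2602 0.1298 0.0041] turn [ 0.04  0.02 -0.8 ]
```

Request:
send_rows(rows=[[0.1,[0.015,0.008,0],[0,0,0]],[0.1,[0.045,0.022,0],[0,0,-0.2]],[0.1,[0.075,0.037,0],[0,0,-0.4]],[0.1,[0.105,0.052,0],[0,0,-0.6]],[0.1,[0.135,0.067,0],[0,0,-0.8]],[0.1,[0.165,0.082,0],[0,0,-0.8]],[0.1,[0.195,0.097,0],[0,0,-0.8]],[0.1,[0.225,0.112,0],[0,0,-0.8]],[0.1,[0.25,0.124,0],[0,0,-0.8]],[0.1,[0.26,0.13,0],[0,0,-0.8]],[0.1,[0.26,0.13,0],[0,0,-0.8]],[0.1,[0.26,0.13,0],[0,0,-0.8]]])

```text
clock: 28.38
position: [0.6175, 0.098, 0.1204]
eef_rot: [-3.14, 0.0, 1.555]
ft_force: [0.0, -0.3, -1.4]
width: 0.0237
finger_force: 39.5
```

```bash
python3 - <<'E'
from h import *
st(); c,im=wsnap('wL',0)
# grey liner & handle in view; project expected tray corners
for n,X in [("tr +y-x",[.5714,.2101,.02]),("+y+x",[.6687,.2088,.02]),("-y-x",[.5692,.0075,.02]),("tip expect",[.62,.19,.125]),("back",[.617,.024,.125])]: print(n,proj(c,X)*1.4)
E
cp pics/wK.png /dev/null 2>/dev/null; python3 -c "
from h import *
c,im=pickle.load(open('pics/wL.pkl','rb')); cv2.imwrite('pics/wL.png',cv2.resize(im[:,:,::-1],(784,588),interpolation=cv2.INTER_CUBIC))"
```

```text
28.3833 [0.6175 0.098  0.1204] [-179.9058    0.0075   89.0899] [ 0.006  -0.2754 -1.4314] 0.02374605852344414 39.48044836521149
tr +y-x [304.0924  92.4243]
+y+x [485.3697  92.1188]
-y-x [322.2478 424.6434]
tip expect [397.2261  92.9849]
back [394.5714 534.5683]
```

View pics/wL.png

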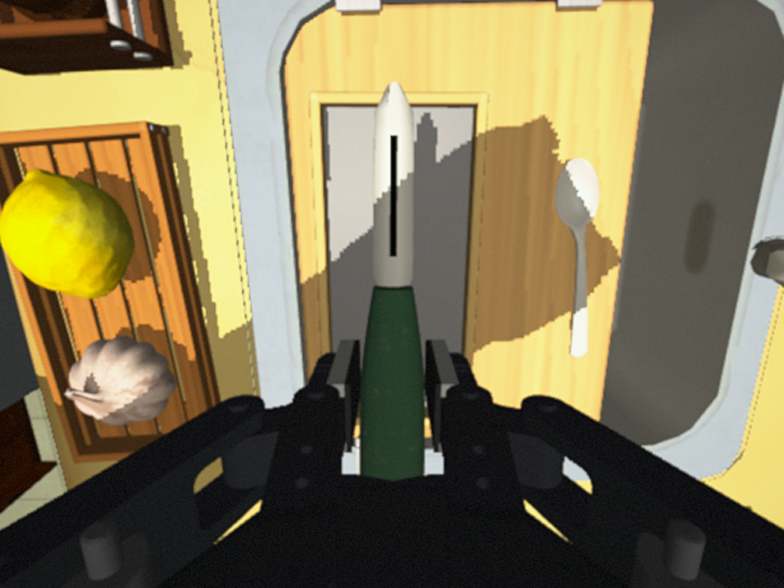

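Peeler hangs straight over the tray (tip (394,83), tray inner edges u 325–475 of the enlarged view); lemon and garlic sit in the crate. Shift +3 mm x, −3 mm y and lower.

Request:
send_rows(rows=[[0.1,[-0.003,0.003,0.01],[0,0,0]],[0.1,[-0.003,0.003,0.025],[0,0,0]],[0.1,[-0.003,0.003,0.045],[0,0,0]],[0.1,[-0.003,0.003,0.065],[0,0,0]],[0.1,[-0.003,0.003,0.082],[0,0,0]],[0.1,[-0.003,0.003,0.094],[0,0,0]],[0.1,[-0.003,0.003,0.1],[0,0,0]],[0.1,[-0.003,0.003,0.103],[0,0,0]],[0.1,[-0.003,0.003,0.103],[0,0,0]],[0.1,[-0.003,0.003,0.103],[0,0,0]]])

```text
clock: 29.27
position: [0.6214, 0.0948, 0.019]
eef_rot: [3.141, -0.0, 1.554]
ft_force: [0.2, -0.2, -1.0]
width: 0.0236
finger_force: 39.5
```

Request:
send_rows(rows=[[0.1,[0,0,0.0015],[0,0,0]],[0.1,[0,0,0.003],[0,0,0]],[0.1,[0,0,0.003],[0,0,0]]])

```text
clock: 29.52
position: [0.6212, 0.0947, 0.0157]
eef_rot: [3.141, 0.0, 1.554]
ft_force: [0.1, -0.3, -1.7]
width: 0.0244
finger_force: 39.5
```

Request:
send_rows(rows=[[0.1,[0,0,0.0015],[0,0,0]],[0.1,[0,0,0.003],[0,0,0]],[0.1,[0,0,0.003],[0,0,0]]])

```text
clock: 29.77
position: [0.6209, 0.0947, 0.0122]
eef_rot: [-3.141, -0.0, 1.554]
ft_force: [-0.8, 0.6, -0.8]
width: 0.0239
finger_force: 39.5
```

Request:
send_rows(rows=[[0.1,[0,0,0.001],[0,0,0]],[0.1,[0,0,0.002],[0,0,0]],[0.1,[0,0,0.002],[0,0,0]]])

```text
clock: 30.02
position: [0.6209, 0.0947, 0.0103]
eef_rot: [-3.141, -0.0, 1.554]
ft_force: [-0.5, -0.8, -0.2]
width: 0.0238
finger_force: 39.5
```

Request:
send_rows(rows=[[0.1,[0,0,0.001],[0,0,0]],[0.1,[0,0,0.002],[0,0,0]],[0.1,[0,0,0.002],[0,0,0]]])

```text
clock: 30.27
position: [0.6209, 0.0948, 0.0082]
eef_rot: [-3.141, -0.0, 1.554]
ft_force: [0.1, -0.9, -1.1]
width: 0.0242
finger_force: 39.5
```

Request:
send_rows(rows=[[0.1,[0,0,0.0007],[0,0,0]],[0.1,[0,0,0.0015],[0,0,0]],[0.1,[0,0,0.0015],[0,0,0]]])

```text
clock: 30.52
position: [0.621, 0.0948, 0.0069]
eef_rot: [-3.142, -0.0, 1.554]
ft_force: [-0.6, 1.0, -0.5]
width: 0.0239
finger_force: 39.5
```

Request:
send_rows(rows=[[0.1,[0,0,0.0007],[0,0,0]],[0.1,[0,0,0.0015],[0,0,0]],[0.1,[0,0,0.0015],[0,0,0]]])

```text
clock: 30.77
position: [0.6211, 0.0948, 0.0068]
eef_rot: [3.141, 0.001, 1.554]
ft_force: [-10.0, -2.5, 23.6]
width: 0.0241
finger_force: 42.5
```

Contact with the floor. Ease up slightly, release, rise and back away.

Request:
send_rows(rows=[[0.1,[0,0,-0.001],[0,0,0]],[0.35,[0,0,-0.001],[0,0,0]],[0.45,[0,0,-0.001],[0,0,0]],[0.5,[0,0,-0.002],[0,0,0]],[0.5,[0,0,-0.004],[0,0,0]],[0.5,[0,0,-0.02],[0,0,0]],[0.5,[0,0,-0.05],[0,0,0]],[0.5,[0,0,-0.09],[0,0,0]],[0.5,[0,0,-0.13],[0,0,0]],[0.5,[0,0,-0.17],[0,0,0]],[0.5,[0,0,-0.2],[0,0,0]],[0.5,[0,0,-0.2],[0,0,0]]])

```text
clock: 31.77
position: [0.6231, 0.0959, 0.2133]
eef_rot: [3.133, -0.001, 1.554]
ft_force: [0.8, 0.7, -0.7]
width: 0.0429
finger_force: 0.0
```

Request:
send_rows(rows=[[0.5,[-0.03,-0.015,-0.02],[0,0,0]],[0.5,[-0.06,-0.03,-0.04],[0,0,0]],[0.5,[-0.09,-0.05,-0.06],[0,0,0]],[0.5,[-0.11,-0.07,-0.07],[0,0,0]],[0.5,[-0.11,-0.09,-0.07],[0,0,0]],[0.5,[-0.11,-0.09,-0.07],[0,0,0]],[0.5,[-0.11,-0.09,-0.07],[0,0,0]]])

```text
clock: 32.35
position: [0.5287, -0.014, 0.2768]
eef_rot: [3.14, 0.001, 1.553]
ft_force: [-0.1, 0.2, -0.3]
width: 0.0429
finger_force: 0.0
```

```bash
python3 - <<'E'
from h import *
st(); c,w=wsnap('wM',0); s=imaging.snapshot("scene"); t=imaging.snapshot("top")
a=cv2.resize(s[165:330,130:350],(400,300),interpolation=cv2.INTER_CUBIC); b=cv2.resize(t[125:265,115:335],(400,300),interpolation=cv2.INTER_CUBIC); d=cv2.resize(w,(400,300))
# side by side montage: 800x600
out=np.vstack([np.hstack([a,b]),np.hstack([d,cv2.resize(s,(400,300))])]); cv2.imwrite("pics/final.png",out[:,:,::-1])
E
```

```text
32.35 [ 0.5287 -0.014   0.2768] [179.9234   0.0792  89.0087] [-0.0516  0.2075 -0.3222] 0.04288467643892026 0.0
```

View pics/final.png

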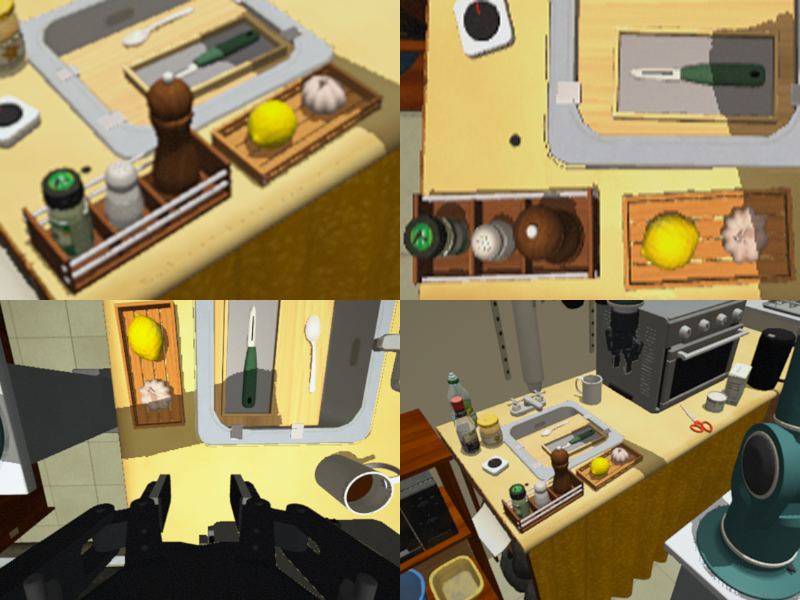

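The final montage shows the mill and jar upright in their bays and the salt shaker standing. The lemon and garlic are in the crate, the peeler lies lengthwise in the tray, and the gripper is clear.

```bash
python3 -c "
from plant import r
print(r.job_done())"
```

```text
the job is handed in; nothing more can be done
None
```

The job is handed in at about 32 s: mill in the wide bay, jar in the free narrow bay, garlic beside the lemon in the crate, peeler lengthwise in the tray, and the salt shaker and lemon where they belong.

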